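# Refit the lever of the jug-filling tap and shut the tap

## Robot

A 6-joint arm with a two-finger parallel gripper is mounted at the origin on the work surface. World frame = base frame: x ahead of the robot, y to its left, z up, the work surface at z = 0. Lengths are in m, angles in rad, forces in N, time in s.
With the tool pointing down it reaches from about 0.25 to 0.775 m from the base axis. Payload 4 kg.
Tool frame: the origin (TCP) lies on the centre line of the jaws, within the pads' length; the fingertips stand 17 mm ahead of it and the grasp point (between the pads) lies 2 mm behind it; z points along the fingers, y is the line along which they close (so a half turn about z gives the same grasp; the last joint's range is limited). The gripper opens to 94 mm and grips with 3 to 60 N. Pads are 16 mm wide; open, the fingers measure 119 mm over their backs; the gripper's body (75 mm by 177 mm) begins 78 mm behind the grasp point.
Start: joints at [-1.389, 0.087, 1.371, -0, 1.684, -0.103], TCP at [0.155, -0.528, 0.223] pointing down, gripper open.
Joint ranges: [-3.1, 3.1], [-0.76, 2.03], [0.27, 2.55], [-1.08, 4.22], [0.17, 2.65], [-2.57, 2.57]. Speed limits (rad/s): [2.79, 2.79, 3.14, 3.14, 3.14, 3.14].

## Interface

Orientations are given as [roll, pitch, yaw] about the fixed x, y, z axes, in that order (R = Rz(yaw) Ry(pitch) Rx(roll)).
In Python, from bench import robot gives the robot as it stands.
- The arm moves only by the tool servo_tool, never from a script. Its argument "plan" is a list of rows, each a list of 7 numbers: the shift along the tool's x, y, z normalised to -1 to 1, where 1 is 0.1 m, then the turn, a rotation vector about the tool's x, y, z normalised to -1 to 1, where 1 is pi/2 rad, then the finger opening in mm, from 0 to 94. In form: [[x, y, z, ax, ay, az, gripper], ...]. A call has 1 to 12 rows; each row is the pose to reach, as a shift and turn from the pose commanded when the call began, along the tool's axes at that moment; what a row does not reach only later rows make up. A row lasts 1/12 s, in which the tool goes at most 41.7 mm and 7.16 degrees, less where a joint would pass 70% of its speed; a pose out of reach is approached as far as the arm can. A call with a number of a shift or a turn outside -1 to 1 is refused whole. A call with a gripper value outside its range is refused whole. The fingers move at their own pace and stop on an object; the grip force is fixed at half the most. Time passes only in rows, so rows that repeat a pose let the fingers close. It gives the time, the measured TCP pose, the force, the opening and the grip force at its end, in the units of the state.
- robot.get_obs(): the state, without advancing time (a new reading comes with each control period).
- robot.snapshot(name): name is "scene" or "top" or "wrist"; returns the picture (420x560x3 uint8, red, green, blue); there is no depth.
- robot.camera_params(name): a dict with "camera_matrix" (3x3 intrinsics, pixels), "distortion" ([k1, k2, p1, p2, k3] as OpenCV has them; the pictures are not rectified), "rvec" (rotation vector, rad) and "tvec" (3), from world to camera coordinates, as OpenCV has them; the wrist camera has in their place "tool_from_camera" (4x4, takes a point from camera to tool coordinates, whose origin is the TCP and whose axes are the flange's). Camera axes: x right, y down, z forward; pixel columns grow to the right and rows downward; lengths in m; the calibration is good to about 2 mm. A picture is of the moment at which its call begins: read the wrist's pose just before it. camera_params takes no time and is no camera call.
- robot.close_job(): hands the job in; it is judged then, once.
Trained networks look in the newest picture that a camera, given by its name, has taken for a name from the list of things; names that differ only in an ending like _2 or _b are one class to them, and where a whole thing is asked for, a point or a joint stands for the part that bears it (a point fixed in the world has none). Each returns a list of dicts, best first, with "conf" (0 to 1); they miss things now and then, are a little off and sometimes report something else, mostly with a low value. They report only what shows in the picture. A call takes as long as a camera call. They do not tell look-alikes from the thing itself.
- robot.find_in(thing, camera): "extent" ([centre column, centre row, width, height] in pixels, round what is visible of it).
The state is a dict: "time": time; "joint_positions": joint angles; "qvel": joint speeds; "joint_torque": joint torques, N m; "tool_pos": TCP position; "ee_rot": TCP orientation; "wrist_force": force on the tool from outside, world axes, zero at the start; "wrist_torque": the same for the moment, N m; "width": finger opening in m; "finger_force": force on a finger pad.
Only numpy, scipy, OpenCV 4.12 (cv2) and the standard library are available. Lean on these libraries where they do the work, as an engineer would, in place of code of your own. Each camera call takes 0.05 s, during which the arm holds its last target. There are 200 camera calls.

## Task

The tap over the drip tray has been serviced and its lever is lying on the bench. Put the lever back on the tap's splined stem: it goes on only one way, so turn it about under a light pressure until it drops over the splines, never forcing it, and seat it fully home on its shoulder. Then swing the lever fully shut (clockwise from above, a right angle to the spout), let go of it, and leave everything else on the bench as it stands.

Things in the scene. Friction and masses are not known exactly. Their poses are not given: they have to be found in the camera images.
- lever: Loose steel tap lever, about 0.24 kg, standing on its hub on the bench. Round hub 34 mm diameter, 30 mm high, drilled right through; a blade arm runs out from it, 14 mm wide widening to 22 mm at the end, 6 mm thick, underside 12 mm above the hub's underside. Centre of mass about 10 mm out along the arm. Origin: centre of the hub's underside; z up along the bore, x along the arm.
- bore_top (a point): Centre of the hub's top face, 30 mm above the lever's origin. The bore is the same all through: five lands 3.1 mm wide, at 60, 120, 180, 240 and 300 degrees about z from the arm, leave a 14.6 mm hole between them and slots to 24 mm across; on the arm's side (0 degrees) there is no land but one wide slot for the stem's wide spline.
- lever_tip (a point): Middle of the outer end of the lever's blade, 125 mm from the hub's axis, 15 mm above the hub's underside.
- tap: Fixed steel pillar tap on its drip tray. Origin: on the stem's axis at bench level; z up, spout along -x. Tray: x -190 to +50 mm, y -80 to +80 mm, 25 mm high. Tap body 62 mm diameter at the flange, 42 mm above; hexagon nut 35 mm across, 92 to 108 mm above the bench; 28 mm shoulder on it. Stem stops: shut with the wide spline (and lever) towards +y, open towards -x, over the spout.
- seat (a point): On the stem's axis at the top of the shoulder, 112 mm above the bench: the lever's origin lies here when fully home. The stem turns stiffly (about 0.2 N m, it stays put under a light touch) through a quarter turn between firm stops; it was left 19 to 81 degrees open from shut, at an angle that is not measured.
- spline_tops (a point): On the stem's axis at the top of the splines, 128 mm above the bench. Six splines 3 mm wide, 16 mm high (top 1 mm bevelled), 22 mm across; one gap is filled: a wide spline. The lever drops on only with its arm over the middle of the wide spline, within about 0.1 rad; otherwise it rests here, 16 mm short of home, and over 30 N of press damages the splines. If it sticks half-way, rock it.
- stem_end (a point): Top of the stem, 136 mm above the bench. Above the splines the stem is a plain round 13 mm pilot, tapering over its last 5 mm to 7 mm; the lever's bore slips over it at any angle with 0.8 mm to spare all round.
- outlet (a point): Mouth of the spout, 120 mm out from the stem's axis along the tap's -x, 42 mm above the bench. The spout is a 22 mm tube, its top no higher than 86 mm above the bench.
- spanner: Bystander: open-ended steel spanner 170 mm long lying on the bench.
- screwdriver: Bystander: screwdriver 190 mm long with a black handle, lying on the bench.
- jug: Bystander: steel measuring jug with a side handle, 92 mm diameter, 110 mm high.
- squeeze_bottle: Bystander: white squeeze bottle, 60 mm diameter, 190 mm high.
- screw_dish: Bystander: small white dish, 80 mm diameter, 18 mm high, with the lever's retaining screw and washer, fitted later by someone else.
There are look-alikes about, which are no part of the job. Leave any blue look-alike of the lever alone.

How it is judged:
On the way:
1. the lever is fully home on the splined stem (horizontal distance between lever and seat below 0.004 m and z of lever in the frame of seat between -0.004 and 0.003 m and angle between lever's own z axis and vertical below 0.08 rad), for 0.2 s.
At the end, for the whole second after the job is handed in: The lever is fully home on the stem (within 3 mm of its shoulder, within 4 mm of the stem's axis, tilted less than 0.08 rad), its arm points to the shut side within 0.18 rad of square to the spout, and it is at rest and released (all of step 1 and angle between the x axis of lever and the y axis of tap, either way round below 0.18 rad and y of lever_tip in the frame of tap above 0.1 m and linear speed of lever below 0.02 m/s and contact force between the fingers and lever below 0.1 N); the robot touches nothing.
It fails at once if the lever is pressed on the tap with more than 30 N while it still stands on top of the splines (contact force between lever and tap above 30 N and z of lever in the frame of seat above 0.0138 m).
It fails at once if a bystander is moved more than 30 mm (distance of any of spanner, screwdriver, jug, squeeze_bottle, screw_dish from where it was at the start of the episode above 0.03 m).
It also fails if it takes over 67 s, if anything falls off the work surface, if the arm or the gripper's body presses on something with over 40 N, if the wrist force passes 120 N, or if a joint passes its speed limit or range.

## Working session

There is one attempt and no reset: what is moved stays moved. The work goes in short steps, Python scripts to look and compute and a tool call to move; the robot and the scene stay as the last step left them, time stands still between calls to the robot, and variables do not carry over. Pictures are saved under pics/ and viewed, at most 11 in all, crops included, and the job is handed in when it is done.

Besides the shell and the picture viewer there is one more tool, called by a JSON object that holds its "fn" and its "kwargs", one argument or row to a line. servo_tool: Moves the arm, as the interface text tells. Scaled input: -1 to 1 covers 0.1 m each way for a shift and pi/2 rad each way for a turn. Its arguments: {"type":"object","properties":{"plan":{"type":"array","items":{"type":"array","items":{"type":"number"}}}},"required":["plan"]}

```bash
mkdir -p pics; cat > h.py <<'E'
from bench import robot
import numpy as np, cv2
from scipy.spatial.transform import Rotation as R
def snap(c,f):
    o=robot.get_obs(); im=robot.snapshot(c); cv2.imwrite('pics/'+f,im[:,:,::-1]); return o,im
def cam(c,o=None):
    p=robot.camera_params(c); K=np.array(p['camera_matrix'],float); d=np.array(p['distortion'],float)
    if c=='wrist':
        T=np.eye(4);T[:3,:3]=R.from_euler('xyz',o['ee_rot']).as_matrix();T[:3,3]=o['tool_pos']
        W=T@np.array(p['tool_from_camera']); Rc=W[:3,:3].T; t=-Rc@W[:3,3]
    else: Rc=cv2.Rodrigues(np.array(p['rvec'],float))[0]; t=np.array(p['tvec'],float).ravel()
    return K,d,Rc,t
def ray(uv,z,C):
    K,d,Rc,t=C; n=cv2.undistortPoints(np.array([[uv]],float),K,d)[0,0]
    v=Rc.T@np.array([*n,1]); c=-Rc.T@t; return c+v*(z-c[2])/v[2]
def proj(P,C):
    K,d,Rc,t=C; return cv2.projectPoints(np.atleast_2d(np.array(P,float)),cv2.Rodrigues(Rc)[0],t,K,d)[0][:,0]
E
python3 - <<'E'
from h import *
o,i=snap('top','t0.png'); snap('scene','s0.png')
print(o)
for c in('top','scene'):
    C=cam(c); print(c,-C[2].T@C[3])
    for n in('lever','tap','jug','squeeze_bottle','screwdriver','spanner','screw_dish','lever_tip','bore_top','stem_end'):
        try: print(n,[(np.round(x['extent']),round(x['conf'],2)) for x in robot.find_in(n,c)][:3])
        except Exception as e: print(n,e)
E
```

```text
{'time': 0.0, 'joint_positions': array([-1.38910924e+00,  8.79390933e-02,  1.37224681e+00,  2.71819074e-05,
        1.68358606e+00, -1.03107293e-01]), 'qvel': array([-1.92258730e-04, -1.65073933e-03,  9.42167659e-05, -3.95393248e-04,
       -1.30087233e-03, -5.41934242e-04]), 'joint_torque': array([-1.60720036e-03, -3.40184605e+01, -3.02429509e+01,  7.16726203e-02,
        3.30432958e-02, -1.51693430e-04]), 'tool_pos': array([ 0.15443617, -0.52734313,  0.22131661]), 'ee_rot': array([-3.13942771e+00, -2.51176139e-04,  2.84797138e-01]), 'wrist_force': array([ 0.1407312 , -0.07303452,  0.86603691]), 'wrist_torque': array([ 0.0047522 , -0.04207517, -0.01026479]), 'finger_force': 0.0, 'width': 0.09408922078052974}
top [0.32924658 0.00419918 1.02559748]
lever [(array([368., 284.,  28.,  53.]), 0.82), (array([372., 179.,  52.,  30.]), 0.66), (array([321., 226.,  54.,  23.]), 0.6)]
tap [(array([202., 182.,  80., 106.]), 0.85)]
jug [(array([311., 127.,  53.,  51.]), 0.63)]
squeeze_bottle [(array([ 97., 205.,  52.,  32.]), 0.83)]
screwdriver [(array([441., 172.,  12.,  71.]), 0.83), (array([20
[... 665 characters left out ...]
 [(array([286., 293., 109.,  83.]), 0.77)]
jug [(array([198., 243.,  39.,  49.]), 0.63), (array([286., 294., 107.,  78.]), 0.39)]
squeeze_bottle [(array([371., 311.,  33.,  80.]), 0.95)]
screwdriver [(array([191., 185.,  46.,  10.]), 0.79)]
spanner [(array([162., 225.,  32.,  14.]), 0.71), (array([197., 241.,  41.,  50.]), 0.66)]
screw_dish [(array([232., 178.,  23.,  12.]), 0.61)]
lever_tip [(array([291., 193.,  42.,  16.]), 0.7), (array([216., 214.,  31.,  17.]), 0.66), (array([269., 215.,  35.,  20.]), 0.53)]
bore_top [(array([293., 189.,  40.,  13.]), 0.7), (array([269., 219.,  39.,  27.]), 0.53), (array([214., 212.,  38.,  23.]), 0.52)]
stem_end [(array([290., 294., 112.,  78.]), 0.61)]
```

```bash
python3 - <<'E'
import cv2
i=cv2.imread('pics/t0.png')
cv2.imwrite('pics/t0c.png',cv2.resize(i[90:330,60:480],(800,457),interpolation=3))
a=cv2.resize(i[150:320,280:410],None,fx=3.5,fy=3.5,interpolation=3)
cv2.imwrite('pics/t0d.png',a)
E
```

```text
(no output)
```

View pics/t0c.png

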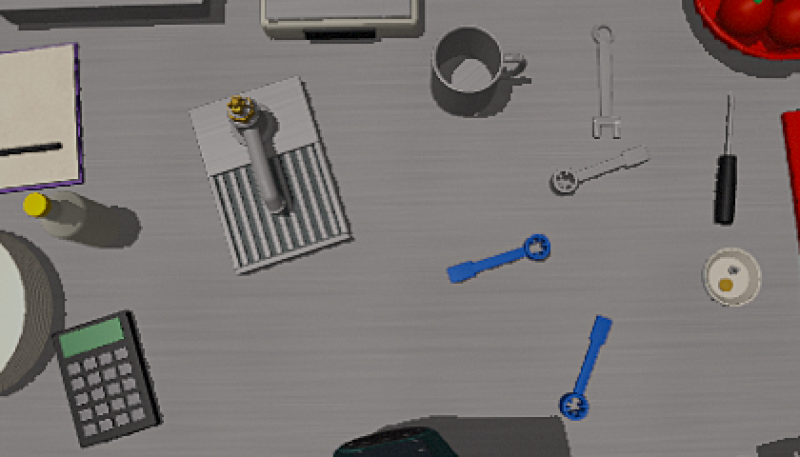

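The steel lever has its hub at about (357,186) in the top picture and its tip at about (398,170). The two blue ones are look-alikes. The tap's stem is near (187,148) and its spout runs down the image.

```bash
python3 - <<'E'
from h import *
C=cam('top')
f=lambda u,v:(60+u*.525,90+v*.525)
for n,u,v,z in [('hub',565,182,.03),('tip',647,152,.018),('stem',240,101,.136),('outlet',281,208,.06),('trayA',188,112,.025),('trayB',299,76,.025),('trayC',352,237,.025),('trayD',238,273,.025),('spanC',605,80,0),('jug',468,40,.11),('bottle',38,204,.19),('dish',732,277,.018)]:
    print(n,ray(f(u,v),z,C).round(4))
E
```

```text
hub [ 0.525  -0.2062  0.03  ]
tip [ 0.5679 -0.3245  0.018 ]
stem [0.612  0.2109 0.136 ]
outlet [0.4902 0.1716 0.06  ]
trayA [0.633  0.3091 0.025 ]
trayB [0.6817 0.1549 0.025 ]
trayC [0.4552 0.0818 0.025 ]
trayD [0.4089 0.2347 0.025 ]
spanC [ 0.678 -0.277  0.   ]
jug [ 0.6962 -0.074   0.11  ]
bottle [0.4777 0.431  0.19  ]
dish [ 0.3936 -0.4305  0.018 ]
```

{"fn": "servo_tool", "kwargs": {
  "plan": [
    [0.9, -0.4, 0, 0, 0, 0, 94],
    [0.9, -0.4, 0, 0, 0, 0, 94],
    [0.9, -0.4, 0, 0, 0, 0, 94]
  ]
}}

```text
time: 1.35
tool_pos: [0.2323, -0.4616, 0.2227]
ee_rot: [-3.141, -0.002, 0.287]
wrist_force: [-0.0, -0.8, 1.5]
width: 0.094
finger_force: 0.0
```

{"fn": "servo_tool", "kwargs": {
  "plan": [
    [0.9, -0.4, 0, 0, 0, 0, 94],
    [0.9, -0.4, 0, 0, 0, 0, 94],
    [0.9, -0.4, 0, 0, 0, 0, 94]
  ]
}}

```text
time: 1.6
tool_pos: [0.3078, -0.3974, 0.2228]
ee_rot: [-3.141, -0.002, 0.289]
wrist_force: [0.9, 0.1, -0.6]
width: 0.0941
finger_force: 0.0
```

{"fn": "servo_tool", "kwargs": {
  "plan": [
    [0.9, -0.4, 0, 0, 0, 0, 94],
    [0.9, -0.4, 0, 0, 0, 0, 94],
    [0.9, -0.4, 0, 0, 0, 0, 94]
  ]
}}

```text
time: 1.85
tool_pos: [0.3829, -0.3336, 0.2227]
ee_rot: [-3.141, -0.002, 0.289]
wrist_force: [0.0, -0.0, 0.0]
width: 0.0939
finger_force: 0.0
```

{"fn": "servo_tool", "kwargs": {
  "plan": [
    [0.9, -0.4, 0, 0, 0, 0, 94],
    [0.9, -0.4, 0, 0, 0, 0, 94],
    [0.9, -0.4, 0, 0, 0, 0, 94]
  ]
}}

```text
time: 2.1
tool_pos: [0.458, -0.2698, 0.2225]
ee_rot: [-3.141, -0.002, 0.289]
wrist_force: [-0.3, -0.7, 0.6]
width: 0.0939
finger_force: 0.0
```

{"fn": "servo_tool", "kwargs": {
  "plan": [
    [0.86, -0.44, 0, 0, 0, 0, 94],
    [0.86, -0.44, 0, 0, 0, 0, 94],
    [0.86, -0.44, 0, 0, 0, 0, 94]
  ]
}}

```text
time: 2.35
tool_pos: [0.5281, -0.2029, 0.2222]
ee_rot: [-3.14, -0.002, 0.289]
wrist_force: [-0.0, 0.1, -0.3]
width: 0.0943
finger_force: 0.0
```

{"fn": "servo_tool", "kwargs": {
  "plan": [
    [0, 0, 0, 0, 0, 0.95, 94],
    [0, 0, 0, 0, 0, 0.95, 94],
    [0, 0, 0, 0, 0, 0.95, 94],
    [0, 0, 0, 0, 0, 0.95, 94],
    [0, 0, 0, 0, 0, 0.95, 94],
    [0, 0, 0, 0, 0, 0.95, 94],
    [0, 0, 0, 0, 0, 0.95, 94],
    [0, 0, 0, 0, 0, 0.95, 94],
    [0, 0, 0, 0, 0, 0.95, 94],
    [0, 0, 0, 0, 0, 0.95, 94],
    [0, 0, 0, 0, 0, 0.95, 94],
    [0, 0, 0, 0, 0, 0.95, 94]
  ]
}}

```text
time: 3.35
tool_pos: [0.5249, -0.2072, 0.2224]
ee_rot: [3.141, -0.0, -1.214]
wrist_force: [0.3, -0.6, -0.1]
width: 0.0939
finger_force: 0.0
```

```bash
python3 - <<'E'
from h import *
o,i=snap('wrist','w1.png'); print(o['time'],o['tool_pos'],o['ee_rot'],o['joint_positions'])
print(robot.camera_params('wrist'))
C=cam('wrist',o); print(proj([[.525,-.206,.03],[.568,-.3245,.018]],C),-C[2].T@C[3])
E
```

```text
3.35 [ 0.52492299 -0.20718475  0.22244893] [ 3.14112765e+00 -1.69868351e-04 -1.21391434e+00] [-4.76117486e-01  1.19390865e-01  1.33568781e+00 -4.61439695e-04
  1.68670106e+00  2.30853990e+00]
{'camera_matrix': array([[301.75045925,   0.        , 280.11644708],
       [  0.        , 301.75045925, 212.08445521],
       [  0.        ,   0.        ,   1.        ]]), 'distortion': array([-0.01915863,  0.        ,  0.        ,  0.        ,  0.        ]), 'tool_from_camera': array([[-4.78275115e-04, -9.73789923e-01, -2.27448802e-01,
         6.53241777e-02],
       [ 9.99999871e-01, -5.05021801e-04,  5.93983670e-05,
         2.95975962e-04],
       [-1.72708135e-04, -2.27448744e-01,  9.73790038e-01,
        -1.61975578e-01],
       [ 0.00000000e+00,  0.00000000e+00,  0.00000000e+00,
         1.00000000e+00]])}
[[279.36181707 198.75485762]
 [280.23822305  88.19674521]] [ 0.54752792 -0.2684442   0.38443573]
```

View pics/w1.png

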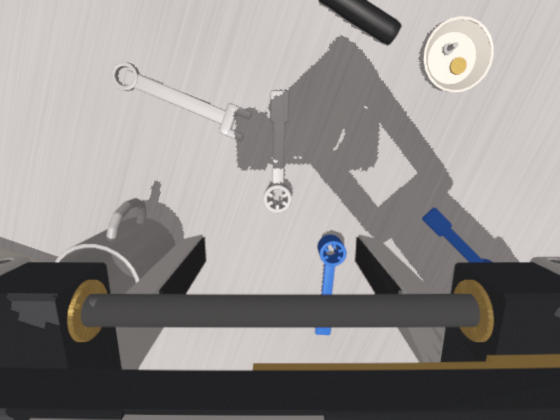

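The steel lever's hub top is at (277,199) and its blade end at (279,92). The fingers have clear room on both sides of the hub, and the blue lever (332,250) and spanner (235,120) are out of the way.

```bash
python3 - <<'E'
from h import *
o=robot.get_obs(); C=cam('wrist',o)
i=cv2.imread('pics/w1.png')
h=ray((277.3,198.5),.03,C); t=ray((278.7,92),.018,C); b=ray((332,250),.03,C)
print(h,t,np.hypot(*(t-h)[:2]),np.arctan2(*(t-h)[1::-1]))
Rm=R.from_euler('xyz',o['ee_rot']).as_matrix()
for p in(h,t,b): print(Rm.T@(p-o['tool_pos']))
cv2.imwrite('pics/w1c.png',cv2.resize(i[80:230,220:340],None,fx=4,fy=4,interpolation=3))
E
```

```text
[ 0.52738915 -0.20547102  0.03      ] [ 0.5678131  -0.32022354  0.018     ] 0.12166444336266743 -1.2321000856371649
[-0.00080854 -0.00303651  0.19246548]
[ 0.12083949 -0.00123503  0.20449662]
[-0.06593472  0.06483386  0.19248566]
```

View pics/w1c.png

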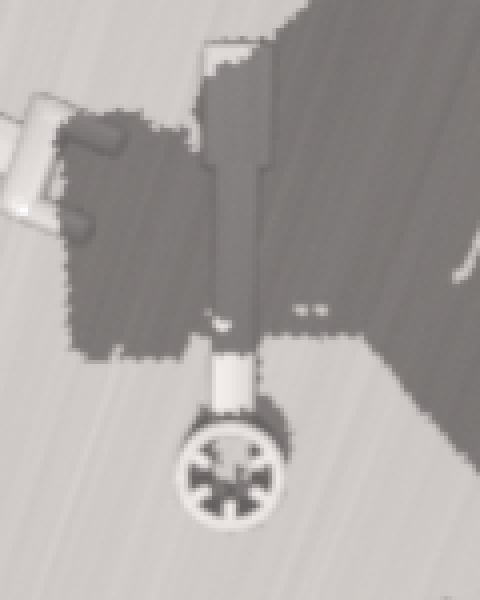

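{"fn": "servo_tool", "kwargs": {
  "plan": [
    [-0.01, -0.025, 1.0, 0, 0, 0, 94],
    [-0.01, -0.025, 1.0, 0, 0, 0, 94],
    [-0.01, -0.025, 1.0, 0, 0, 0, 94],
    [-0.01, -0.025, 1.0, 0, 0, 0, 94],
    [-0.01, -0.025, 1.0, 0, 0, 0, 94]
  ]
}}

```text
time: 3.82
tool_pos: [0.5265, -0.2049, 0.1217]
ee_rot: [3.14, 0.002, -1.206]
wrist_force: [0.1, 0.6, 0.8]
width: 0.0942
finger_force: 0.0
```

```bash
python3 - <<'E'
from h import *
o,i=snap('wrist','w2.png'); C=cam('wrist',o); print(o['time'],o['tool_pos'],o['ee_rot'])
p=proj([[.527,-.2055,.03]],C); print(p)
g=cv2.cvtColor(i,cv2.COLOR_RGB2GRAY); x0,y0=int(p[0,0])-60,int(p[0,1])-60
c=cv2.HoughCircles(cv2.resize(g[y0:y0+120,x0:x0+120],None,fx=4,fy=4,interpolation=3),cv2.HOUGH_GRADIENT,1.5,50,param1=120,param2=30,minRadius=60,maxRadius=120)
Rm=R.from_euler('xyz',o['ee_rot']).as_matrix()
print(c is not None and [(x0+a/4,y0+b/4,r/4,Rm.T@(ray((x0+a/4,y0+b/4),.03,C)-o['tool_pos'])) for a,b,r in c[0][:4]])
cv2.imwrite('pics/w2c.png',cv2.resize(i[100:330,180:380,::-1],None,fx=2.5,fy=2.5,interpolation=3))
E
```

```text
3.8167 [ 0.52654141 -0.20493874  0.1216551 ] [ 3.13977971e+00  1.54233543e-03 -1.20616579e+00]
[[279.30669735 217.98150514]]
[(np.float32(280.3125), np.float32(209.3125), np.float32(18.6), array([0.00853392, 0.00048023, 0.09164306])), (np.float32(275.4375), np.float32(194.3125), np.float32(21.9), array([ 0.0216286 , -0.00366586,  0.09161535])), (np.float32(290.4375), np.float32(198.0625), np.float32(24.825), array([0.01837341, 0.00912933, 0.09164357])), (np.float32(267.5625), np.float32(211.1875), np.float32(26.475), array([ 0.00688645, -0.01051694,  0.09162567]))]
```

View pics/w2c.png

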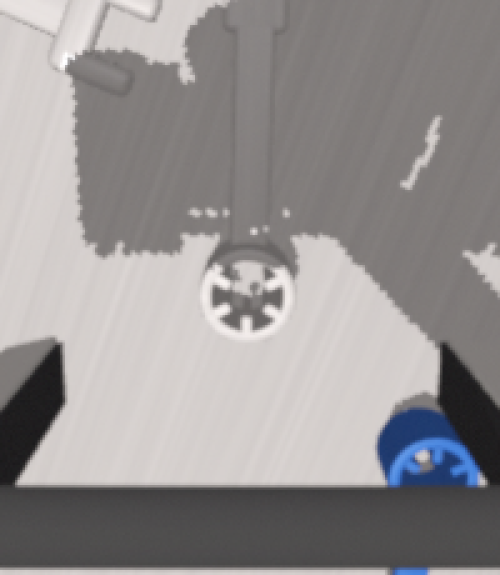

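The hub top is centred at about (279,217), which is where I projected it. The blue hub is clear of the right finger. I'll descend and grip.

{"fn": "servo_tool", "kwargs": {
  "plan": [
    [0.01, 0, 0.5, 0, 0, 0, 94],
    [0.01, 0, 0.96, 0, 0, 0, 94],
    [0.01, 0, 0.96, 0, 0, 0, 94],
    [0.01, 0, 0.96, 0, 0, 0, 94],
    [0.01, 0, 0.96, 0, 0, 0, 60],
    [0.01, 0, 0.96, 0, 0, 0, 40],
    [0.01, 0, 0.96, 0, 0, 0, 20],
    [0.01, 0, 0.96, 0, 0, 0, 20],
    [0.01, 0, 0.96, 0, 0, 0, 20],
    [0.01, 0, 0.96, 0, 0, 0, 20],
    [0.01, 0, 0.96, 0, 0, 0, 20],
    [0.01, 0, 0.96, 0, 0, 0, 20]
  ]
}}

```text
time: 4.87
tool_pos: [0.5276, -0.2059, 0.0266]
ee_rot: [-3.142, -0.0, -1.207]
wrist_force: [-0.0, 0.0, 0.3]
width: 0.0438
finger_force: 0.0
```

{"fn": "servo_tool", "kwargs": {
  "plan": [
    [0, 0, 0, 0, 0, 0, 20],
    [0, 0, 0, 0, 0, 0, 20],
    [0, 0, 0, 0, 0, 0, 20],
    [0, 0, 0, 0, 0, 0, 20],
    [0, 0, 0, 0, 0, 0, 20],
    [0, 0, 0, 0, 0, 0, 20]
  ]
}}

```text
time: 5.37
tool_pos: [0.5276, -0.2058, 0.0264]
ee_rot: [-3.142, 0.0, -1.207]
wrist_force: [-0.4, 0.4, 0.3]
width: 0.034
finger_force: 30.0
```

Gripped: opening 34 mm, force 30 N. Next I lift it, then carry it over while turning.

{"fn": "servo_tool", "kwargs": {
  "plan": [
    [0, 0, -0.3, 0, 0, 0, 20],
    [0, 0, -0.6, 0, 0, 0, 20],
    [0, 0, -1, 0, 0, 0, 20],
    [0, 0, -1, 0, 0, 0, 20]
  ]
}}

```text
time: 5.7
tool_pos: [0.5315, -0.2081, 0.135]
ee_rot: [-3.132, -0.011, -1.208]
wrist_force: [1.6, -0.5, -0.4]
width: 0.0336
finger_force: 30.0
```

{"fn": "servo_tool", "kwargs": {
  "plan": [
    [0, 0, -0.3, 0, 0, 0, 20],
    [0, 0, -0.6, 0, 0, 0, 20],
    [0, 0, -0.9, 0, 0, 0, 20],
    [0, 0, -0.9, 0, 0, 0, 20]
  ]
}}

```text
time: 6.03
tool_pos: [0.5301, -0.2073, 0.2232]
ee_rot: [-3.134, -0.009, -1.208]
wrist_force: [0.8, -0.8, 0.2]
width: 0.0338
finger_force: 30.0
```

{"fn": "servo_tool", "kwargs": {
  "plan": [
    [-0.06, -0.05, 0, 0, 0, -0.074, 20],
    [-0.12, -0.1, 0, 0, 0, -0.148, 20],
    [-0.18, -0.15, 0, 0, 0, -0.222, 20],
    [-0.24, -0.2, 0, 0, 0, -0.296, 20],
    [-0.3, -0.25, 0, 0, 0, -0.37, 20],
    [-0.36, -0.3, 0, 0, 0, -0.444, 20],
    [-0.42, -0.35, 0, 0, 0, -0.519, 20],
    [-0.48, -0.4, 0, 0, 0, -0.593, 20],
    [-0.54, -0.45, 0, 0, 0, -0.667, 20],
    [-0.6, -0.5, 0, 0, 0, -0.741, 20],
    [-0.66, -0.55, 0, 0, 0, -0.815, 20],
    [-0.73, -0.6, 0, 0, 0, -0.889, 20]
  ]
}}

```text
time: 7.03
tool_pos: [0.5571, -0.116, 0.2137]
ee_rot: [-3.14, 0.003, 0.194]
wrist_force: [-0.4, 0.0, -2.7]
width: 0.0334
finger_force: 30.0
```

{"fn": "servo_tool", "kwargs": {
  "plan": [
    [0.04, -0.08, 0, 0, 0, -0.074, 20],
    [0.08, -0.16, 0, 0, 0, -0.148, 20],
    [0.12, -0.24, 0, 0, 0, -0.222, 20],
    [0.16, -0.32, 0, 0, 0, -0.296, 20],
    [0.2, -0.4, 0, 0, 0, -0.37, 20],
    [0.24, -0.48, 0, 0, 0, -0.444, 20],
    [0.28, -0.56, 0, 0, 0, -0.519, 20],
    [0.32, -0.64, 0, 0, 0, -0.593, 20],
    [0.36, -0.72, 0, 0, 0, -0.667, 20],
    [0.4, -0.8, 0, 0, 0, -0.741, 20],
    [0.44, -0.87, 0, 0, 0, -0.815, 20],
    [0.48, -0.93, 0, 0, 0, -0.889, 20]
  ]
}}

```text
time: 8.03
tool_pos: [0.5868, -0.0154, 0.2137]
ee_rot: [-3.138, -0.0, 1.591]
wrist_force: [0.7, 0.3, -2.8]
width: 0.0335
finger_force: 30.0
```

{"fn": "servo_tool", "kwargs": {
  "plan": [
    [0.09, 0.03, 0, 0, 0, -0.071, 20],
    [0.18, 0.06, 0, 0, 0, -0.142, 20],
    [0.27, 0.09, 0, 0, 0, -0.213, 20],
    [0.36, 0.12, 0, 0, 0, -0.284, 20],
    [0.45, 0.15, 0, 0, 0, -0.355, 20],
    [0.54, 0.18, 0, 0, 0, -0.426, 20],
    [0.63, 0.21, 0, 0, 0, -0.497, 20],
    [0.72, 0.24, 0, 0, 0, -0.568, 20],
    [0.81, 0.27, 0, 0, 0, -0.639, 20],
    [0.95, 0.31, 0, 0, 0, -0.71, 20],
    [0.95, 0.31, 0, 0, 0, -0.71, 20]
  ]
}}

```text
time: 8.95
tool_pos: [0.6166, 0.0815, 0.2136]
ee_rot: [-3.141, -0.004, 2.705]
wrist_force: [0.2, 0.2, -3.0]
width: 0.0333
finger_force: 30.0
```

{"fn": "servo_tool", "kwargs": {
  "plan": [
    [0.21, 0.58, 0, 0, 0, 0, 20],
    [0.21, 0.58, 0, 0, 0, 0, 20],
    [0.21, 0.58, 0.5, 0, 0, 0, 20],
    [0.21, 0.58, 0.5, 0, 0, 0, 20],
    [0.21, 0.58, 0.5, 0, 0, 0, 20],
    [0.21, 0.58, 0.5, 0, 0, 0, 20]
  ]
}}

```text
time: 9.45
tool_pos: [0.6218, 0.1397, 0.1646]
ee_rot: [-3.139, -0.003, 2.699]
wrist_force: [0.8, -0.4, -1.1]
width: 0.0335
finger_force: 30.0
```

```bash
python3 - <<'E'
from h import *
o,i=snap('wrist','w3.png'); C=cam('wrist',o); print(o['time'],o['tool_pos'],o['ee_rot'],o['wrist_force'])
a,b=proj([[.611,.214,.136],[.611,.214,.128]],C); print(a,b)
cv2.imwrite('pics/w3v.png',np.hstack([cv2.resize(i[80:330,180:300,::-1],(288,600)),cv2.resize(i[int(a[1])-50:int(a[1])+50,int(a[0])-40:int(a[0])+40,::-1],(480,600),interpolation=3)]))
E
```

```text
9.45 [0.62182661 0.13974653 0.16462546] [-3.13871184 -0.00321658  2.69850873] [ 0.76312529 -0.3907593  -1.11896184]
[378.87033382 180.99342613] [375.04477715 179.49951519]
```

View pics/w3.png

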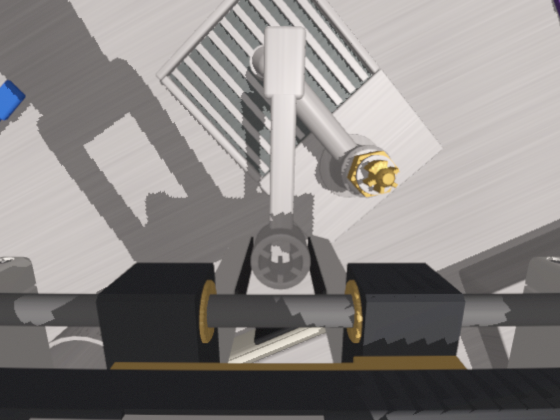

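The stem end shows at about (387,179), a little right of where I predicted (379,181). The lever hub is at (280,260) with its blade going straight up. I'll zoom in on the splines.

```bash
python3 - <<'E'
import cv2
i=cv2.imread('pics/w3.png')
cv2.imwrite('pics/w3s.png',cv2.resize(i[150:210,340:420],None,fx=10,fy=10,interpolation=cv2.INTER_CUBIC))
E
```

```text
(no output)
```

View pics/w3s.png

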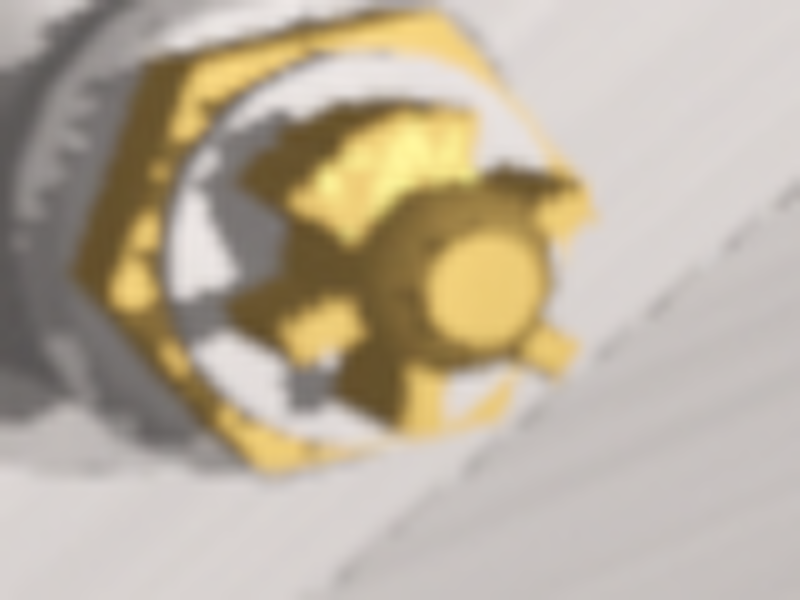

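The stem end is at (388.7,179.0). The wide spline points up-left in the image, around crop (385,165), and the four single splines are at crop (322,330), (422,400), (550,350) and (565,205).

```bash
cat > fit.py <<'E'
from h import *
import json
E
python3 - <<'E'
from h import *
from scipy.optimize import least_squares
# pose of w3
o={'tool_pos':np.array([0.62182661,0.13974653,0.16462546]),'ee_rot':np.array([-3.13871184,-0.00321658,2.69850873])}
C=cam('wrist',o); f=lambda u,v:np.array([340+u/10,150+v/10])
s=ray(f(487,290),.136,C); print('stem',s)
Rm=R.from_euler('xyz',o['ee_rot']).as_matrix(); print('in tool',Rm.T@(s-o['tool_pos']))
# single splines at +90,+150,210,270 about z from wide, in image order (ccw seen from above)
pts=[(322,330),(422,400),(550,350),(565,205)]
P=np.array([ray(f(*p),.128,C)[:2] for p in pts])
print([np.degrees(np.arctan2(*(p-s[:2])[::-1])).round(1) for p in P], np.linalg.norm(P-s[:2],axis=1))
w=[ray(f(*p),.128,C)[:2] for p in((292,208),(475,128),(470,180),(352,240))]; print([np.degrees(np.arctan2(*(p-s[:2])[::-1])).round(1) for p in w])
d=np.array([np.degrees(np.arctan2(*(p-s[:2])[::-1])) for p in P])
# lever in grip
z0=o['tool_pos'][2]-.0264
h=ray((280,259),z0+.03,C);t=ray((285,28),z0+.018,C)
for p in(h,t): print('lever tool',Rm.T@(p-o['tool_pos']))
print(np.degrees(np.arctan2(*(t-h)[1::-1])))
E
```

```text
stem [0.6124899  0.22011305 0.136     ]
in tool [0.04279815 0.0686855  0.02856552]
[np.float64(-90.9), np.float64(-31.6), np.float64(30.9), np.float64(96.3)] [0.00867237 0.00831876 0.00886122 0.00888895]
[np.float64(-138.5), np.float64(147.2), np.float64(144.0), np.float64(-135.8)]
lever tool [ 0.00183896 -0.0002356  -0.00359344]
lever tool [0.12267992 0.00238927 0.00878781]
153.38610425332746
```

{"fn": "servo_tool", "kwargs": {
  "plan": [
    [0, 0, -0.1, 0, 0, -0.06, 20],
    [0.1, 0.17, -0.1, 0, 0, -0.12, 20],
    [0.2, 0.34, -0.1, 0, 0, -0.18, 20],
    [0.3, 0.51, -0.1, 0, 0, -0.25, 20],
    [0.42, 0.69, -0.1, 0, 0, -0.31, 20],
    [0.42, 0.69, -0.1, 0, 0, -0.31, 20],
    [0.42, 0.69, -0.1, 0, 0, -0.31, 20]
  ]
}}

```text
time: 10.08
tool_pos: [0.6151, 0.2214, 0.1788]
ee_rot: [3.142, 0.004, -3.096]
wrist_force: [-0.1, -0.2, -1.3]
width: 0.0335
finger_force: 30.0
```

{"fn": "servo_tool", "kwargs": {
  "plan": [
    [0, 0, 0.03, 0, 0, 0, 20],
    [0, 0, 0.06, 0, 0, 0, 20],
    [0, 0, 0.09, 0, 0, 0, 20],
    [0, 0, 0.09, 0, 0, 0, 20]
  ]
}}

```text
time: 10.42
tool_pos: [0.614, 0.2201, 0.1663]
ee_rot: [-3.141, -0.002, -3.097]
wrist_force: [0.6, 0.8, -2.9]
width: 0.0337
finger_force: 30.0
```

```bash
python3 - <<'E'
from h import *
o,i=snap('wrist','w4.png'); C=cam('wrist',o); print(o['time'],o['tool_pos'],o['ee_rot'],o['wrist_force'],o['joint_positions'][5])
cv2.imwrite('pics/w4c.png',cv2.resize(i[200:320,200:360,::-1],None,fx=5,fy=5,interpolation=3))
z0=o['tool_pos'][2]-.0264
Rm=R.from_euler('xyz',o['ee_rot']).as_matrix(); q=lambda x,y,z:o['tool_pos']+Rm@[x,y,z]
print(proj([[.6125,.2201,.136],q(0,0,-.0036),q(0,0,.0264),q(.125,0,.0114)],C))
E
```

```text
10.4167 [0.61399736 0.22007146 0.16632583] [-3.14089878e+00 -1.73191334e-03 -3.09734769e+00] [ 0.59057126  0.84520666 -2.94529431] -1.3576234064345778
[[280.28253023 240.4250626 ]
 [280.12582499 262.12195674]
 [280.11204284 244.41483921]
 [280.00357559  24.99246998]]
```

View pics/w4c.png

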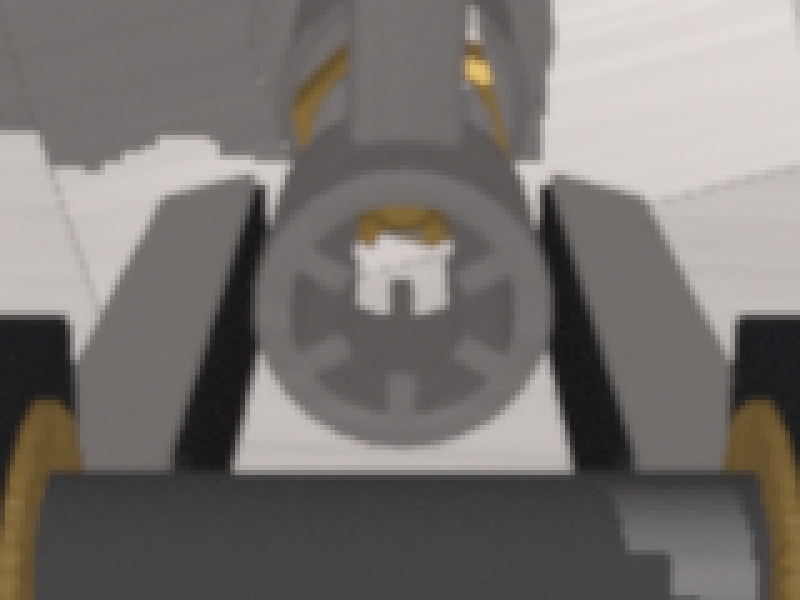

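```bash
python3 - <<'E'
from h import *
o={'tool_pos':np.array([0.61399736,0.22007146,0.16632583]),'ee_rot':np.array([-3.14089878,-0.00173191,-3.09734769])}
C=cam('wrist',o); Rm=R.from_euler('xyz',o['ee_rot']).as_matrix()
crop=lambda P:((proj(P,C)-[200,200])*5).round(0).tolist()
print('tool stem',Rm.T@(np.array([.6125,.2201,.136])-o['tool_pos']))
for dx in(0,.0015,.003):
    c=np.array([.6125,.2201,0])+Rm@[dx,0,0]
    L=np.radians(182); r=lambda a,rad,z:c*[1,1,0]+[rad*np.cos(L+np.radians(a)),rad*np.sin(L+np.radians(a)),z]
    print(dx,'pilot back z.131',crop([r(180,.0065,.131)]),'spl150 out',crop([r(150,.011,.128)]),'210',crop([r(210,.011,.128)]),'shoulder back',crop([r(180,.014,.112)]))
E
```

```text
tool stem [0.00144211 0.00011579 0.0303283 ]
0 pilot back z.131 [[401.0, 236.0]] spl150 out [[362.0, 248.0]] 210 [[440.0, 249.0]] shoulder back [[401.0, 240.0]]
0.0015 pilot back z.131 [[401.0, 225.0]] spl150 out [[362.0, 238.0]] 210 [[440.0, 239.0]] shoulder back [[401.0, 231.0]]
0.003 pilot back z.131 [[401.0, 215.0]] spl150 out [[361.0, 228.0]] 210 [[440.0, 229.0]] shoulder back [[401.0, 221.0]]
```

The picture shows the hub top centred at (280,262). Through the bore, the two rear splines sit symmetrically at crop (370,240) and (435,240), so the angle and sideways position are right. The stem is about 1.5 mm further along tool x. I'll shift by that and lower gently.

{"fn": "servo_tool", "kwargs": {
  "plan": [
    [0.015, 0, 0, 0, 0, 0, 20],
    [0.015, 0, 0.03, 0, 0, 0, 20],
    [0.015, 0, 0.06, 0, 0, 0, 20],
    [0.015, 0, 0.09, 0, 0, 0, 20],
    [0.015, 0, 0.09, 0, 0, 0, 20],
    [0.015, 0, 0.09, 0, 0, 0, 20]
  ]
}}

```text
time: 10.97
tool_pos: [0.6124, 0.2211, 0.1579]
ee_rot: [-3.141, -0.001, -3.096]
wrist_force: [0.1, 0.6, -2.6]
width: 0.0336
finger_force: 30.0
```

{"fn": "servo_tool", "kwargs": {
  "plan": [
    [0, 0, 0.01, 0, 0, 0, 20],
    [0, 0, 0.02, 0, 0, 0, 20],
    [0, 0, 0.03, 0, 0, 0, 20],
    [0, 0, 0.03, 0, 0, 0, 20]
  ]
}}

```text
time: 11.3
tool_pos: [0.6127, 0.2207, 0.1554]
ee_rot: [-3.141, -0.0, -3.096]
wrist_force: [-0.3, -0.4, -1.3]
width: 0.0338
finger_force: 30.0
```

{"fn": "servo_tool", "kwargs": {
  "plan": [
    [0, 0, 0.01, 0, 0, 0, 20],
    [0, 0, 0.02, 0, 0, 0, 20],
    [0, 0, 0.02, 0, 0, 0, 20],
    [0, 0, 0.02, 0, 0, 0, 20]
  ]
}}

```text
time: 11.63
tool_pos: [0.6127, 0.2207, 0.1533]
ee_rot: [-3.141, -0.0, -3.096]
wrist_force: [-1.5, -3.3, -1.2]
width: 0.0339
finger_force: 30.0
```

{"fn": "servo_tool", "kwargs": {
  "plan": [
    [0, 0, 0.01, 0, 0, 0, 20],
    [0, 0, 0.01, 0, 0, 0, 20],
    [0, 0, 0.01, 0, 0, 0, 20]
  ]
}}

```text
time: 11.88
tool_pos: [0.6127, 0.2208, 0.1524]
ee_rot: [-3.141, -0.0, -3.096]
wrist_force: [-2.1, -2.8, 0.1]
width: 0.0337
finger_force: 30.0
```

{"fn": "servo_tool", "kwargs": {
  "plan": [
    [0, 0, 0.01, 0, 0, 0, 20],
    [0, 0, 0.02, 0, 0, 0, 20],
    [0, 0, 0.02, 0, 0, 0, 20]
  ]
}}

```text
time: 12.13
tool_pos: [0.6126, 0.2208, 0.1504]
ee_rot: [-3.141, -0.0, -3.096]
wrist_force: [-1.9, -3.9, 0.5]
width: 0.0336
finger_force: 30.0
```

{"fn": "servo_tool", "kwargs": {
  "plan": [
    [0, 0, 0.01, 0, 0, 0, 20],
    [0, 0, 0.02, 0, 0, 0, 20],
    [0, 0, 0.02, 0, 0, 0, 20]
  ]
}}

```text
time: 12.38
tool_pos: [0.6126, 0.2207, 0.1483]
ee_rot: [-3.141, -0.0, -3.096]
wrist_force: [-2.9, -4.3, 0.1]
width: 0.0338
finger_force: 30.0
```

{"fn": "servo_tool", "kwargs": {
  "plan": [
    [0.002, -0.004, 0.02, 0, 0, 0, 20],
    [0.002, -0.004, 0.04, 0, 0, 0, 20],
    [0.002, -0.004, 0.06, 0, 0, 0, 20],
    [0.002, -0.004, 0.06, 0, 0, 0, 20]
  ]
}}

```text
time: 12.72
tool_pos: [0.6124, 0.2207, 0.1417]
ee_rot: [-3.141, -0.001, -3.096]
wrist_force: [-1.8, -3.4, -0.6]
width: 0.0335
finger_force: 30.0
```

{"fn": "servo_tool", "kwargs": {
  "plan": [
    [0, 0, 0.01, 0, 0, 0, 20],
    [0, 0, 0.02, 0, 0, 0, 20],
    [0, 0, 0.03, 0, 0, 0, 20],
    [0, 0, 0.04, 0, 0, 0, 20],
    [0, 0, 0.04, 0, 0, 0, 20]
  ]
}}

```text
time: 13.13
tool_pos: [0.6125, 0.2206, 0.1385]
ee_rot: [-3.141, 0.0, -3.096]
wrist_force: [-2.9, -2.7, 1.6]
width: 0.0341
finger_force: 30.0
```

{"fn": "servo_tool", "kwargs": {
  "plan": [
    [0, 0, 0.005, 0, 0, 0, 20],
    [0, 0, 0.01, 0, 0, 0, 20],
    [0, 0, 0.01, 0, 0, 0, 20]
  ]
}}

```text
time: 13.38
tool_pos: [0.6125, 0.2207, 0.1384]
ee_rot: [-3.142, 0.001, -3.096]
wrist_force: [-3.7, -4.3, 2.9]
width: 0.0341
finger_force: 30.0
```

{"fn": "servo_tool", "kwargs": {
  "plan": [
    [0, 0, 0.005, 0, 0, 0, 20],
    [0, 0, 0.01, 0, 0, 0, 20],
    [0, 0, 0.01, 0, 0, 0, 20]
  ]
}}

```text
time: 13.63
tool_pos: [0.6126, 0.2207, 0.1384]
ee_rot: [-3.142, 0.001, -3.096]
wrist_force: [-5.2, -5.2, 5.1]
width: 0.0339
finger_force: 30.0
```

The lever is home: the TCP stopped at 0.1384, the expected height, and the force is rising on the shoulder. I'll ease off and swing it shut.

{"fn": "servo_tool", "kwargs": {
  "plan": [
    [0, 0, -0.015, 0, 0, 0, 20],
    [0, 0, -0.015, 0, 0, 0.04, 20],
    [0, 0, -0.015, 0, 0, 0.08, 20],
    [0, 0, -0.015, 0, 0, 0.12, 20],
    [0, 0, -0.015, 0, 0, 0.16, 20],
    [0, 0, -0.015, 0, 0, 0.2, 20],
    [0, 0, -0.015, 0, 0, 0.24, 20],
    [0, 0, -0.015, 0, 0, 0.28, 20],
    [0, 0, -0.015, 0, 0, 0.32, 20],
    [0, 0, -0.015, 0, 0, 0.36, 20],
    [0, 0, -0.015, 0, 0, 0.4, 20],
    [0, 0, -0.015, 0, 0, 0.4, 20]
  ]
}}

```text
time: 14.63
tool_pos: [0.6124, 0.2206, 0.1384]
ee_rot: [-3.141, 0.0, 2.558]
wrist_force: [-3.2, -5.3, 2.8]
width: 0.0338
finger_force: 30.0
```

```bash
python3 - <<'E'
from h import *
o,i=snap('wrist','w5.png'); C=cam('wrist',o); print(o['time'],o['tool_pos'],o['ee_rot'],o['wrist_force'],o['wrist_torque'])
E
```

```text
14.6333 [0.61236558 0.22064955 0.13843759] [-3.14126599e+00  1.30252645e-04  2.55774536e+00] [-3.22874899 -5.26668777  2.75316243] [-0.93826523  0.47740137  0.2211719 ]
```

View pics/w5.png

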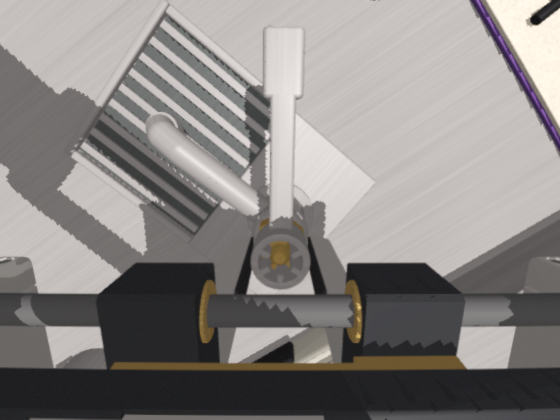

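The lever turned with the gripper with no slip: the hub is at (280,258), the stem shows in the bore, and the blade points straight up the image to (284,40). Continuing to the stop.

{"fn": "servo_tool", "kwargs": {
  "plan": [
    [0, 0, 0, 0, 0, 0.04, 20],
    [0, 0, 0, 0, 0, 0.08, 20],
    [0, 0, 0, 0, 0, 0.12, 20],
    [0, 0, 0, 0, 0, 0.16, 20],
    [0, 0, 0, 0, 0, 0.2, 20],
    [0, 0, 0, 0, 0, 0.24, 20],
    [0, 0, 0, 0, 0, 0.28, 20],
    [0, 0, 0, 0, 0, 0.32, 20],
    [0, 0, 0, 0, 0, 0.34, 20],
    [0, 0, 0, 0, 0, 0.34, 20]
  ]
}}

```text
time: 15.52
tool_pos: [0.6126, 0.2207, 0.1384]
ee_rot: [3.141, 0.0, 2.025]
wrist_force: [-2.5, -4.7, 1.9]
width: 0.0337
finger_force: 30.0
```

{"fn": "servo_tool", "kwargs": {
  "plan": [
    [0, 0, 0, 0, 0, 0.02, 20],
    [0, 0, 0, 0, 0, 0.04, 20],
    [0, 0, 0, 0, 0, 0.06, 20],
    [0, 0, 0, 0, 0, 0.06, 20]
  ]
}}

```text
time: 15.85
tool_pos: [0.6126, 0.2207, 0.1384]
ee_rot: [3.141, 0.0, 1.931]
wrist_force: [-2.1, -4.5, 2.3]
width: 0.0336
finger_force: 30.0
```

```bash
python3 - <<'E'
from h import *
o=robot.get_obs(); print(o['ee_rot'],o['wrist_torque'],o['wrist_force'])
E
```

```text
[3.14120743e+00 4.45119486e-04 1.93050052e+00] [-0.95474243  0.41482707  0.14075958] [-2.11727129 -4.54381279  2.320473  ]
```

{"fn": "servo_tool", "kwargs": {
  "plan": [
    [0, 0, 0, 0, 0, 0.02, 20],
    [0, 0, 0, 0, 0, 0.04, 20],
    [0, 0, 0, 0, 0, 0.05, 20],
    [0, 0, 0, 0, 0, 0.05, 20]
  ]
}}

```text
time: 16.18
tool_pos: [0.6126, 0.2207, 0.1384]
ee_rot: [3.141, 0.0, 1.852]
wrist_force: [-2.2, -5.3, 2.4]
width: 0.0338
finger_force: 30.0
```

```bash
python3 - <<'E'
from h import *
o,i=snap('wrist','w6.png'); print(o['ee_rot'],o['wrist_torque'],o['wrist_force'])
E
```

```text
[3.14111178e+00 3.77725483e-04 1.85244766e+00] [-0.97474488  0.38864644  0.18664542] [-2.20278936 -5.32250923  2.38296214]
```

View pics/w6.png

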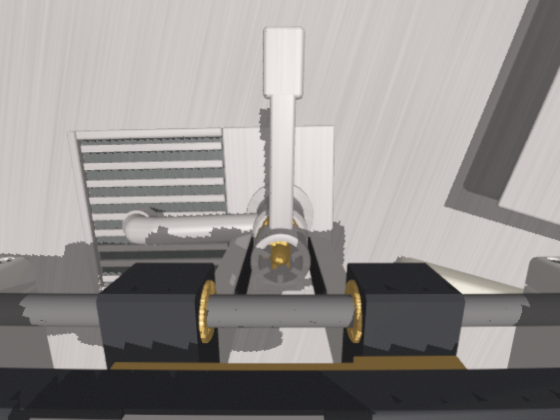

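The tray's far edge runs (75,131)–(332,127) and the blade is square to it within about 1–2°, so it is practically shut. I'll nudge it onto the stop.

{"fn": "servo_tool", "kwargs": {
  "plan": [
    [0, 0, 0, 0, 0, 0.015, 20],
    [0, 0, 0, 0, 0, 0.03, 20],
    [0, 0, 0, 0, 0, 0.03, 20]
  ]
}}

```text
time: 16.48
tool_pos: [0.6127, 0.2207, 0.1384]
ee_rot: [3.141, 0.0, 1.805]
wrist_force: [-2.6, -3.9, 2.0]
width: 0.0337
finger_force: 30.0
```

```bash
python3 - <<'E'
from h import *
o=robot.get_obs(); print(o['ee_rot'],o['wrist_torque'],o['wrist_force'])
E
```

```text
[3.14100776e+00 3.96451829e-04 1.80510063e+00] [-0.94857106  0.38597072  0.1910239 ] [-2.63538732 -3.92218154  2.00706188]
```

```bash
python3 - <<'E'
from h import *
o,i=snap('wrist','w7.png')
b=cv2.imread('pics/w5.png'); a=cv2.imread('pics/w6.png'); n=cv2.imread('pics/w7.png')
cv2.imwrite('pics/cmp.png',np.hstack([x[10:300,150:400] for x in(b,a,n)]))
C=cam('wrist',o); print(o['ee_rot'])
E
```

```text
[3.14100776e+00 3.96451829e-04 1.80510063e+00]
```

View pics/cmp.png

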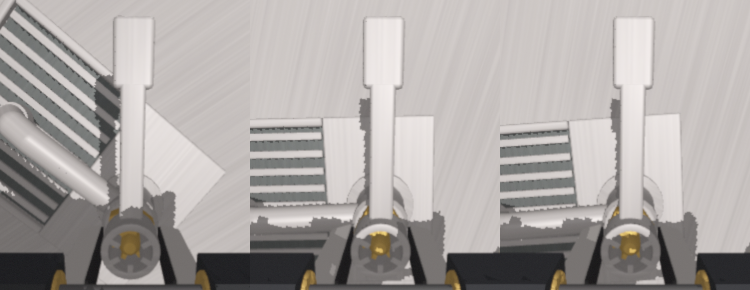

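No slip between frames. The far tray edge now runs (150,135)–(330,124), so I'll compute the actual angle between the arm and the tap's y axis.

```bash
python3 - <<'E'
from h import *
o=robot.get_obs(); C=cam('wrist',o)
i=cv2.imread('pics/w7.png',0)
a=ray((150,135),.025,C);b=ray((330,124),.025,C);c=ray((332,230),.025,C)
h=ray((280.3,257.5),.142,C);t=ray((284.5,28),.130,C)
A=lambda p,q:np.degrees(np.arctan2(*(q-p)[1::-1]))
print('tap x from edge',A(a,b),'lever',A(h,t),'stem->edge mid',h)
E
```

```text
tap x from edge 16.728944977040175 lever 102.40508902678468 stem->edge mid [0.6118612 0.2230068 0.142    ]
```

The lever is about 4° past nominal square, which fits the spline play, and well inside 0.18 rad. I'll back off 2°, release and retreat upward.

{"fn": "servo_tool", "kwargs": {
  "plan": [
    [0, 0, 0, 0, 0, -0.02, 20],
    [0, 0, 0, 0, 0, -0.02, 20],
    [0, 0, 0, 0, 0, -0.02, 60],
    [0, 0, 0, 0, 0, -0.02, 60],
    [0, 0, 0, 0, 0, -0.02, 60],
    [0, 0, 0, 0, 0, -0.02, 60],
    [0, 0, 0, 0, 0, -0.02, 60],
    [0, 0, 0, 0, 0, -0.02, 60]
  ]
}}

```text
time: 17.2
tool_pos: [0.6127, 0.2211, 0.1379]
ee_rot: [3.141, -0.0, 1.837]
wrist_force: [-0.3, -0.5, -0.6]
width: 0.0597
finger_force: 0.0
```

{"fn": "servo_tool", "kwargs": {
  "plan": [
    [0, 0, -0.1, 0, 0, 0, 60],
    [0, 0, -0.3, 0, 0, 0, 60],
    [0, 0, -0.6, 0, 0, 0, 60],
    [0, 0, -1, 0, 0, 0, 60],
    [0, 0, -1, 0, 0, 0, 60],
    [0, 0, -1, 0, 0, 0, 60]
  ]
}}

```text
time: 17.7
tool_pos: [0.6142, 0.2213, 0.2432]
ee_rot: [3.132, -0.0, 1.837]
wrist_force: [0.5, -0.5, 0.1]
width: 0.06
finger_force: 0.0
```

```bash
python3 - <<'E'
from h import *
o,i=snap('wrist','w8.png'); C=cam('wrist',o); print(o['time'],o['tool_pos'],o['ee_rot'],o['width'],o['wrist_force'])
P=[[.6125,.2205,.142],[.6125+.125*np.cos(1.86),.2205+.125*np.sin(1.86),.127]]
print(proj(P,C),[x for n in('lever','tap') for x in robot.find_in(n,'wrist')])
E
```

```text
17.7 [0.61419331 0.22125421 0.24324818] [ 3.13233822e+00 -2.07097592e-05  1.83676286e+00] 0.06001744071674478 [ 0.54280226 -0.50699797  0.0542838 ]
[[277.46706806 216.8991647 ]
 [273.71984925  71.14959316]] [{'extent': [279.2, 154.1, 35.1, 162.1], 'conf': 0.81}, {'extent': [216.2, 194.2, 195.5, 128.2], 'conf': 0.93}]
```

View pics/w8.png

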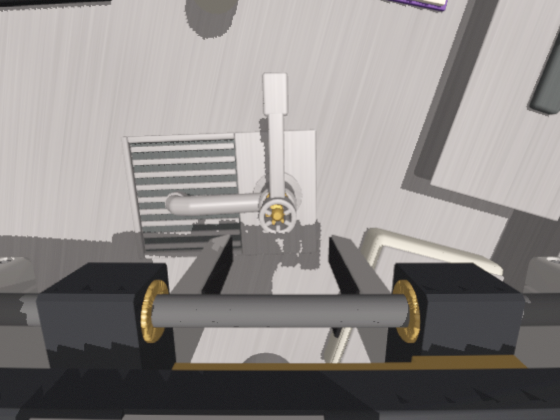

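The lever is home and released: hub at (278,216), tip at (275,74), square to the spout, with the stem showing in the bore. The gripper is clear of it.

```bash
python3 -c "
from bench import robot
print(robot.close_job())"
```

```text
the job is handed in; nothing more can be done
None
```

The lever is fully home on its shoulder, swung to within about 2° of square on the shut side and released. I handed the job in at about 18 s of the 67 s allowed; no verdict came back, and I felt no distinct shut stop before letting go.

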